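# Stopper a spice jar with locking pliers and release it

### The job

Press the stopper fully home into the little glass jar that lies in the jaws of the bench-mounted locking pliers: squeeze the movable handle towards the fixed one until the pliers snap over centre and stay locked on their own with your hand off them. Then open them by pulling the release lever outwards, so that the handle springs fully open again and the stopper stays in. Push the handle firmly but never with more than about 20 N, ease off as soon as it has snapped over (do not lean on the locked handle with more than about 8 N), and leave the other things on the worktop where they are.

Things in the scene. Friction and masses are not known exactly. Their poses are not given: they have to be found in the camera images.
- pliers: Flat-lying push-type locking pliers on a wooden base (240 x 100 x 14 mm), fixed; all parts move horizontally. Origin on the worktop under the handle pivot; x from handles to jaws, y from the fixed to the movable handle. A glass jar (36 mm across, axis along x, 45 mm up) is clipped to the base from x = 111 to 171 mm, between the jaws. Beyond x = -35 mm there is free space under the handles.
- handle: Movable handle; origin on its vertical pivot axis at worktop height. A steel bar along its own -x, x = -15 to -115 mm, 12 mm wide, middle line at own y = 10 mm, 34 to 56 mm above the worktop. Own +y is its outer side: push that face towards the fixed handle to close; it turns about +z by 0.36 to 0.39 rad. Before centre it is pushed back; on release it springs out by itself.
- handle_grip (a point): Middle of the movable handle, 90 mm from the pivot, 45 mm up. Force to close here: about 8 N while the stopper slides in, about 13 N shortly before centre, then it drops to nothing as the handle snaps over and goes the last 3.5 mm to a hard stop by itself. It locks nearly parallel to the fixed handle, but a hidden screw setting shifts that by up to 13 mm here: feel for it. Nearer the pivot it is harder.
- fixed_handle_grip (a point): Middle of the fixed handle, 90 mm from the pivot, 45 mm above the worktop: a steel bar 12 mm wide along the pliers' x from x = 0 to -115 mm, middle at y = -18 mm, 34 to 56 mm above the worktop. Axes as pliers.
- release_lever (a joint): Angle of the release lever in rad: 0 at rest (a light spring returns it), growing to at most 0.5 as its tail is pulled outwards, away from the fixed handle. With the pliers locked the first 0.13 rad is slack, then about 3.5 N at the tail trips them some 0.1 rad later and the handle flies open, the tail with it by about 60 mm.
- lever_tail (a point): Middle of the release lever's tail, a dark steel tab 55 mm long (own x), 8 mm thick (own y), 35 to 59 mm above the worktop, that sticks out past the end of the movable handle, roughly in line with it. Its pivot is 80 mm from this point. Own +y is outwards. Pull or push it outwards from its inner side, where space is free: the handles end 35 mm short of this point.
- pad: Round jaw pad, 28 mm across, that the handle drives along the pliers' x towards the stopper; origin in the middle of its pressing face, 45 mm above the worktop. In the pliers' frame x is 92 to 97 mm with the pliers open and about 104 mm when locked.
- stopper: Stopper with a wooden head 32 mm across, 8 mm thick, in the mouth of the jar; origin in the middle of the underside of its head, 45 mm above the worktop. In the pliers' frame x is 105 mm at the start (6 mm proud of the jar) and 111 mm when home. It is stiff (12 N) and stays where it is pushed.
- spare_jar_a: a spare stoppered glass jar, 36 mm across, 68 mm tall, standing upright beside the pliers on the movable-handle side (bystander); origin under its centre
- spare_jar_b: a second spare stoppered jar, the same, on the fixed-handle side (bystander)
- spoon: wooden spoon lying on the worktop (bystander)
- pepper: yellow bell pepper, 80 mm across, 95 mm tall (bystander)
- soap: white soap bottle, 68 mm across, 170 mm tall (bystander)
- mug: white mug, 80 mm across, 90 mm tall (bystander)

How it is judged (in metres and radians):
On the way, in this order (a step that is already met when the one before it is completed fails the run):
1. the pliers are locked on the stopper, which is home, with the robot off the handle (contact force between pad and stopper above 20 N and x of stopper in the frame of pliers above 0.11 m and contact force between each of the fingers, the arm and handle below 0.5 N), for 0.6 s.
2. the release lever is pulled while the pliers are still locked (value of joint release_lever above 0.06 rad and contact force between pad and stopper above 20 N).
At the end, for the whole second after the job is handed in: The pliers are open and at rest (jaw pad drawn back, x below 98 mm in the pliers' frame), the release lever is back at rest (below 0.05 rad), and the stopper is home in the jar to within 1.5 mm (x of pad in the frame of pliers below 0.098 m and x of stopper in the frame of pliers above 0.11 m and value of joint release_lever below 0.05 rad and linear speed of pad below 0.01 m/s); the robot touches nothing.
It fails at once if handle forced with more than 25 N (contact force between any of the fingers, the arm and handle above 25 N).
It fails at once if the locked handle, past the snap (the pad then presses with 83 N), leant on with more than 10 N (contact force between pad and stopper above 82 N and contact force between the fingers and handle above 10 N).
It fails at once if a bystander moved by more than 30 mm (distance of any of spare_jar_a, spare_jar_b, spoon, pepper, soap, mug from where it was at the start of the episode above 0.03 m).
It also fails if it takes over 59 s, if anything falls off the work surface, if the arm or the gripper's body presses on something with over 40 N, if the wrist force passes 120 N, or if a joint passes its speed limit or range.

### The arm

A 6-joint arm with a two-finger parallel gripper is mounted at the origin on the work surface. World frame = base frame: x ahead of the robot, y to its left, z up, the work surface at z = 0. Lengths are in mm, angles in rad, forces in N, time in s.
With the tool pointing down it reaches from about 350 to 775 mm from the base axis. Payload 7.3 kg.
Tool frame: the origin (TCP) lies at the very end of the fingers, on their centre line; the grasp point (between the pads) lies bot.grip_point_offset behind it (bot.grip_point_offset is the distance from the TCP to the grasp point, in mm); z points along the fingers, y is the line along which they close (so a half turn about z gives the same grasp; the last joint's range is limited). The gripper opens to 92 mm and grips with 3 to 60 N. Pads are 19 mm wide; open, the fingers measure 130 mm over their backs; the gripper's body (75 mm by 190 mm) begins 47 mm behind the grasp point.
Start: joints at [1.068, 0.342, 1.524, -0, 1.275, -0.146], TCP at [183.357, 491.96, 226.741] pointing down, gripper open.
Joint ranges: [-2.53, 2.53], [-0.77, 2.02], [0.04, 2.7], [-1, 4.14], [0.28, 2.66], [-3.11, 3.11]. Speed limits (rad/s): [2.57, 2.57, 3.14, 3.14, 3.14, 3.14].

### API

Orientations are given as [roll, pitch, yaw] about the fixed x, y, z axes, in that order (R = Rz(yaw) Ry(pitch) Rx(roll)).
In Python, from plant import bot gives the robot as it stands. The module is installed in compiled form; this text tells all that it offers.
- The arm moves only by the tool carry_out, never from a script. Its argument "plan" is a list of rows, each an object of numbers: "tx", "ty", "tz": the shift along the world's x, y, z in mm; "rx", "ry", "rz": the turn, a rotation vector about the world's x, y, z in rad. A call has 1 to 12 rows; each row shifts and turns the commanded pose from where the row before left it; what a row does not reach is not made up. A row lasts 1/10 s, in which the tool goes at most 50 mm and 8.59 degrees, less where a joint would pass 70% of its speed; a pose out of reach is approached as far as the arm can. A call with a gripper value outside its range is refused whole. "gripper" is the closure, from 0 (fully open) to 1 (shut), set as the call begins (left out, the last holds). The fingers move at their own pace and stop on an object; the grip force is fixed at half the most. Time passes only in rows, so rows that do not move let the fingers close. It gives the time, the measured TCP pose, the force, the opening and the grip force at its end, in the units of the state.
- bot.get_obs(): the state, without advancing time (a new reading comes with each control period).
- bot.capture(name): name is "scene" or "top" or "wrist"; returns the picture (480x640x3 uint8, red, green, blue); there is no depth.
- bot.camera_model(name): a dict with "camera_matrix" (3x3 intrinsics, pixels), "R" (3x3) and "t" (3): a world point X has camera coordinates R X + t. Camera axes: x right, y down, z forward; pixel columns grow to the right and rows downward; lengths in mm; the calibration is good to about 2 mm. A picture is of the moment at which its call begins: read the wrist's pose just before it. camera_model takes no time and is no camera call; for the wrist camera it gives the pose at the moment of the call.
- bot.close_job(): hands the job in; it is judged then, once.
The state is a dict: "time": time; "joint_positions": joint angles; "dq": joint speeds; "tau": joint torques, N m; "tool_pos": TCP position; "tcp_rot": TCP orientation; "contact_force": force on the tool from outside, world axes, zero at the start; "moment": the same for the moment, N m; "grip_width": finger opening in mm; "finger_force": force on a finger pad.
Only numpy, scipy, OpenCV 4.12 (cv2) and the standard library are available. Lean on these libraries where they do the work, as an engineer would, in place of code of your own. Each camera call takes 0.05 s, during which the arm holds its last target. There are 200 camera calls.

## Working session

There is one attempt and no reset: what is moved stays moved. The work goes in short steps, Python scripts to look and compute and a tool call to move; the robot and the scene stay as the last step left them, time stands still between calls to the robot, and variables do not carry over. Pictures are saved under pics/ and viewed, at most 10 in all, crops included, and the job is handed in when it is done.

Besides the shell and the picture viewer there is one more tool, called after "Request:" as a command line: name --argument value ..., lists and objects as JSON in quotes. carry_out: Moves the arm, as the interface text tells. Its arguments: {"type":"object","properties":{"plan":{"type":"array"},"gripper":{"type":"number"}},"required":["plan"]}

```bash
mkdir -p pics; cat > h.py <<'E'
import numpy as np,cv2
from plant import bot
def snap(n,f):
    m=bot.camera_model(n); im=bot.capture(n); cv2.imwrite('pics/'+f,im[:,:,::-1]); np.savez('pics/'+f+'.npz',**{k:np.array(m[k]) for k in('camera_matrix','R','t')}); return im
def px(f,u,v,z):
    m=np.load('pics/'+f+'.npz'); R,t=m['R'],m['t']
    d=R.T@np.linalg.inv(m['camera_matrix'])@[u,v,1]; c=-R.T@t
    return c+d*(z-c[2])/d[2]
def proj(f,X):
    m=np.load('pics/'+f+'.npz'); p=m['camera_matrix']@(m['R']@np.array(X)+m['t']); return p[:2]/p[2]
E
python3 - <<'E'
from h import *
snap('top','top0.png');snap('scene','scene0.png')
print(bot.get_obs(),bot.grip_point_offset)
E
```

```text
{'time': 0.1, 'joint_positions': array([ 1.06805213e+00,  3.42634089e-01,  1.52493872e+00,  8.34069663e-06,
        1.27540994e+00, -1.45965052e-01]), 'dq': array([-3.27283292e-04, -1.09411494e-03, -1.41826723e-03, -3.93855436e-05,
       -2.88378861e-04, -1.43360991e-03]), 'tau': array([ 2.27566947e-03, -4.32002735e+01, -2.44695640e+01,  7.19273603e-02,
        5.26035635e-02, -1.53319439e-05]), 'tool_pos': array([183.13769807, 491.62248627, 226.11829406]), 'tcp_rot': array([-3.14021850e+00, -2.10077101e-04,  2.78481093e+00]), 'contact_force': array([0.6743952 , 0.18514704, 0.57551673]), 'moment': array([-0.00632304, -0.0186051 ,  0.0249582 ]), 'finger_force': 0.0, 'grip_width': 91.59348877755957} 18.8
```

View pics/top0.png

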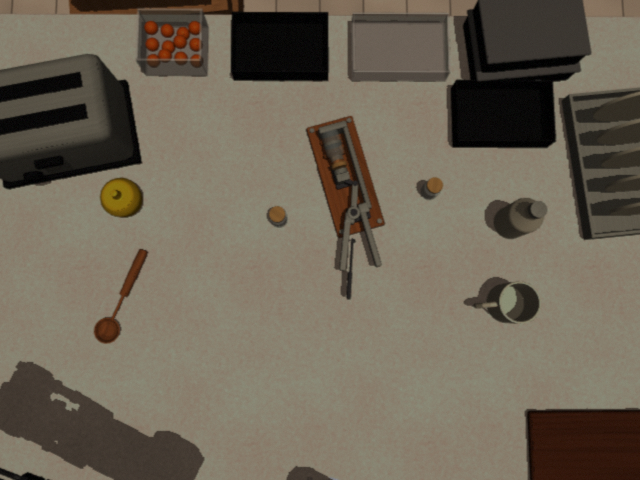

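View pics/scene0.png

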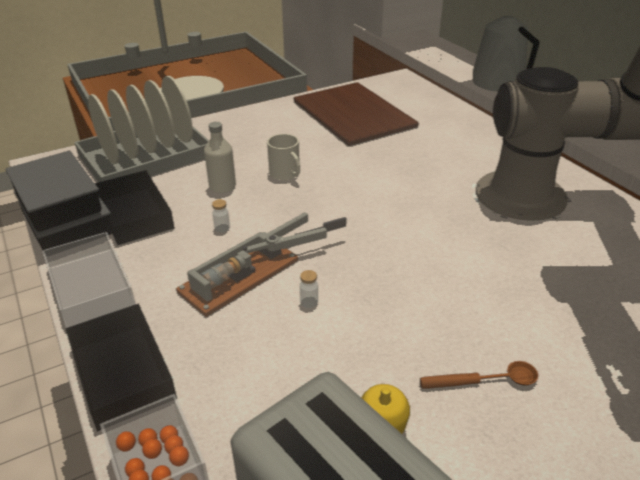

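The top view shows the jaws at about (335,130), the pivot near (355,212), the fixed handle ending at about (378,265), and the movable handle with its dark tail ending at about (349,296). I'll enlarge this area.

```bash
python3 - <<'E'
from h import *
im=cv2.imread('pics/top0.png')[110:305,290:400]
cv2.imwrite('pics/c0.png',cv2.resize(im,None,fx=3,fy=3,interpolation=cv2.INTER_CUBIC))
m=bot.camera_model('top');print(m)
for p in [(355,212,62),(307,128,14),(352,117,14),(384,223,14),(342,235,14),(379,265,56),(343,270,56),(349,297,59),(277,212,68),(435,184,68)]: print(p,px('top0.png',*p).round(1))
E
```

```text
{'camera_matrix': array([[612.92389264,   0.        , 322.02675548],
       [  0.        , 612.92389264, 232.26850019],
       [  0.        ,   0.        ,   1.        ]]), 'R': array([[-2.58753539e-03, -9.99886904e-01,  1.48150009e-02],
       [-9.91347028e-01,  6.20514162e-04, -1.31265704e-01],
       [ 1.31241666e-01, -1.50264618e-02, -9.91236516e-01]]), 't': array([  -5.05962651,  590.02287647, 1178.10374292])}
(355, 212, 62) [626.9 -70.3  62. ]
(307, 128, 14) [811.3  24.2  14. ]
(352, 117, 14) [835.1 -69.4  14. ]
(384, 223, 14) [ 612.3 -132.5   14. ]
(342, 235, 14) [587.7 -46.9  14. ]
(379, 265, 56) [ 523.4 -116.5   56. ]
(343, 270, 56) [513.8 -46.3  56. ]
(349, 297, 59) [461.5 -57.4  59. ]
(277, 212, 68) [626.   81.9  68. ]
(435, 184, 68) [ 681.6 -227.7   68. ]
```

View pics/c0.png

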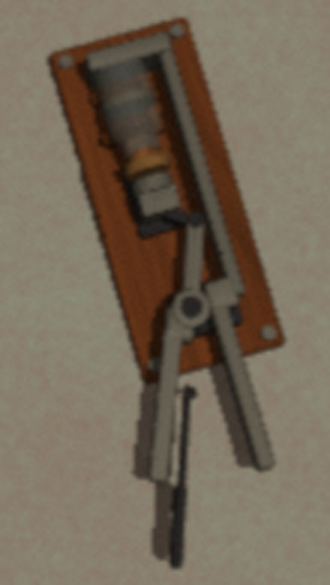

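The crop gives, in full-image pixels, the pivot at (353,213), the end of the fixed handle at (377,265), the end of the movable handle at (343,268) and the tail mid at (349,287). That puts the pliers' origin near (626,-68) with yaw about 0.29 and the handle's world yaw about -0.11. I'll move above the outer side of the handle with the gripper closed.

Request:
carry_out --plan '[{"tx": 27,"ty": -38,"rz": -0.11},{"tx": 27,"ty": -38,"rz": -0.11},{"tx": 27,"ty": -38,"rz": -0.11},{"tx": 27,"ty": -38,"rz": -0.11},{"tx": 27,"ty": -38,"rz": -0.11},{"tx": 27,"ty": -38,"rz": -0.11},{"tx": 27,"ty": -38,"rz": -0.11},{"tx": 27,"ty": -38,"rz": -0.11},{"tx": 27,"ty": -38,"rz": -0.11},{"tx": 27,"ty": -38,"rz": -0.11},{"tx": 27,"ty": -38,"rz": -0.11},{"tx": 27,"ty": -38,"rz": -0.11}]' --gripper 1

```text
invalid input at $.plan[0]: expected keys tx, ty, tz, rx, ry, rz
```

Request:
carry_out --plan '[{"tx": 27,"ty": -38,"tz": 0,"rx": 0,"ry": 0,"rz": -0.11},{"tx": 27,"ty": -38,"tz": 0,"rx": 0,"ry": 0,"rz": -0.11},{"tx": 27,"ty": -38,"tz": 0,"rx": 0,"ry": 0,"rz": -0.11},{"tx": 27,"ty": -38,"tz": 0,"rx": 0,"ry": 0,"rz": -0.11},{"tx": 27,"ty": -38,"tz": 0,"rx": 0,"ry": 0,"rz": -0.11},{"tx": 27,"ty": -38,"tz": 0,"rx": 0,"ry": 0,"rz": -0.11},{"tx": 27,"ty": -38,"tz": 0,"rx": 0,"ry": 0,"rz": -0.11},{"tx": 27,"ty": -38,"tz": 0,"rx": 0,"ry": 0,"rz": -0.11},{"tx": 27,"ty": -38,"tz": 0,"rx": 0,"ry": 0,"rz": -0.11},{"tx": 27,"ty": -38,"tz": 0,"rx": 0,"ry": 0,"rz": -0.11},{"tx": 27,"ty": -38,"tz": 0,"rx": 0,"ry": 0,"rz": -0.11},{"tx": 27,"ty": -38,"tz": 0,"rx": 0,"ry": 0,"rz": -0.11}]' --gripper 1

```text
time: 1.3
tool_pos: [508.0, 34.1, 226.5]
tcp_rot: [-3.141, -0.0, 1.46]
contact_force: [0.8, -0.0, 0.2]
grip_width: 2.1
finger_force: 0.0
```

```bash
python3 - <<'E'
from h import *
snap('wrist','w0.png')
o=bot.get_obs();print(o['time'],o['tool_pos'],o['tcp_rot'],o['contact_force'],o['grip_width'],o['joint_positions'])
O=np.array([626,-68])
for n,X in dict(piv=(626,-68,62),grip=(538,-48,56),tail=(478,-56,59)).items(): print(n,proj('w0.png',X))
E
```

```text
1.35 [511.89194933  28.7022635  226.26941308] [3.13842783e+00 3.13406195e-03 1.45099516e+00] [ 3.38844748 -5.45260835  1.39981666] 0.7344280985455185 [-0.09153962  0.318411    1.56015325 -0.00338442  1.25995506  0.02928679]
piv [460.54412946 317.73705559]
grip [361.97722904 304.70034419]
tail [298.28086488 320.64486487]
```

View pics/w0.png

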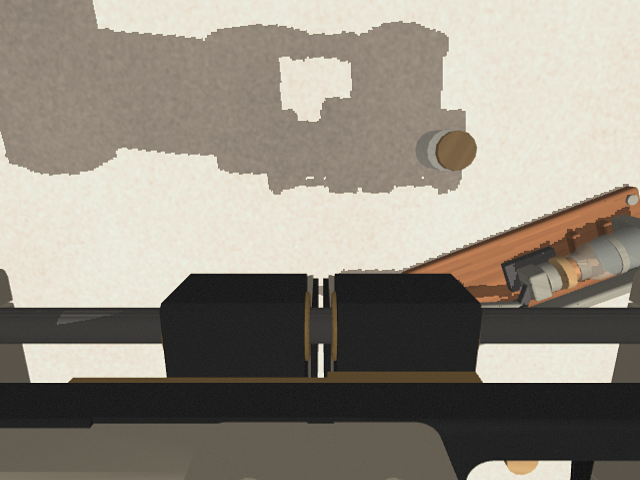

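The wrist view shows the spare jar at (455,150) and the jaws at (560,270). The handle is hidden under the gripper, so I'll rely on the top estimate and feel for contact.

Request:
carry_out --plan '[{"tx": 10,"ty": -8,"tz": -38,"rx": 0,"ry": 0,"rz": 0},{"tx": 10,"ty": -8,"tz": -38,"rx": 0,"ry": 0,"rz": 0},{"tx": 7,"ty": -8,"tz": -38,"rx": 0,"ry": 0,"rz": 0},{"tx": 4,"ty": -8,"tz": -38,"rx": 0,"ry": 0,"rz": 0},{"tx": 2,"ty": -10,"tz": -38,"rx": 0,"ry": 0,"rz": 0},{"tx": 0,"ty": 0,"tz": 0,"rx": 0,"ry": 0,"rz": 0},{"tx": 0,"ty": 0,"tz": 0,"rx": 0,"ry": 0,"rz": 0},{"tx": 0,"ty": 0,"tz": 0,"rx": 0,"ry": 0,"rz": 0}]'

```text
time: 2.15
tool_pos: [541.5, -5.7, 38.8]
tcp_rot: [3.138, 0.0, 1.465]
contact_force: [-0.5, -0.3, 0.1]
grip_width: 0.5
finger_force: 0.0
```

```bash
python3 - <<'E'
from h import *
snap('top','t1.png')
o=bot.get_obs();print(o['time'],o['tool_pos'],o['tcp_rot'],o['contact_force'])
im=cv2.imread('pics/t1.png')[170:310,270:410]
cv2.imwrite('pics/c1.png',cv2.resize(im,None,fx=4,fy=4,interpolation=cv2.INTER_CUBIC))
E
```

```text
2.2 [541.64393392  -5.6922784   38.97452152] [3.13772589e+00 1.05884591e-04 1.46546669e+00] [-0.84307876 -0.12159901  0.30871726]
```

View pics/c1.png

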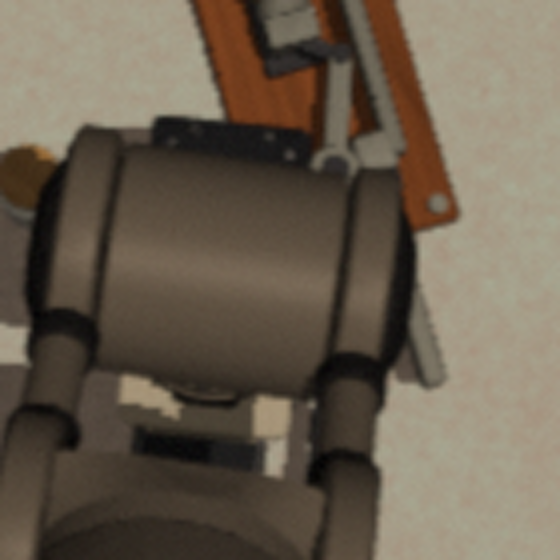

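The gripper hides the handle here as well, and it is not yet in contact. I'll approach by feel.

Request:
carry_out --plan '[{"tx": -1,"ty": -7,"tz": -4,"rx": 0,"ry": 0,"rz": 0},{"tx": -1,"ty": -7,"tz": -4,"rx": 0,"ry": 0,"rz": 0},{"tx": 0,"ty": -5,"tz": 0,"rx": 0,"ry": 0,"rz": 0},{"tx": 0,"ty": -2,"tz": 0,"rx": 0,"ry": 0,"rz": 0},{"tx": 0,"ty": 0,"tz": 0,"rx": 0,"ry": 0,"rz": 0}]'

```text
time: 2.7
tool_pos: [538.4, -27.5, 28.8]
tcp_rot: [3.141, 0.0, 1.464]
contact_force: [-0.3, 0.5, 0.4]
grip_width: 0.8
finger_force: 0.0
```

Request:
carry_out --plan '[{"tx": 0,"ty": -2,"tz": 0,"rx": 0,"ry": 0,"rz": 0},{"tx": 0,"ty": -2,"tz": 0,"rx": 0,"ry": 0,"rz": 0},{"tx": 0,"ty": 0,"tz": 0,"rx": 0,"ry": 0,"rz": 0}]'

```text
time: 3.0
tool_pos: [538.4, -31.2, 28.8]
tcp_rot: [3.141, 0.0, 1.465]
contact_force: [0.2, 0.1, 0.7]
grip_width: 0.7
finger_force: 0.0
```

Request:
carry_out --plan '[{"tx": 0,"ty": -2,"tz": 0,"rx": 0,"ry": 0,"rz": 0},{"tx": 0,"ty": -2,"tz": 0,"rx": 0,"ry": 0,"rz": 0},{"tx": 0,"ty": 0,"tz": 0,"rx": 0,"ry": 0,"rz": 0}]'

```text
time: 3.3
tool_pos: [538.3, -35.2, 28.7]
tcp_rot: [-3.141, 0.0, 1.465]
contact_force: [-0.5, 0.8, 0.3]
grip_width: -0.1
finger_force: 0.2
```

Request:
carry_out --plan '[{"tx": 0,"ty": -2,"tz": 0,"rx": 0,"ry": 0,"rz": 0},{"tx": 0,"ty": -1,"tz": 0,"rx": 0,"ry": 0,"rz": 0},{"tx": 0,"ty": 0,"tz": 0,"rx": 0,"ry": 0,"rz": 0}]'

```text
time: 3.6
tool_pos: [538.0, -36.3, 28.7]
tcp_rot: [-3.141, -0.002, 1.465]
contact_force: [0.2, 10.4, 1.1]
grip_width: 0.2
finger_force: 4.9
```

Request:
carry_out --plan '[{"tx": 0,"ty": -2,"tz": 0,"rx": 0,"ry": 0,"rz": 0.02},{"tx": 0,"ty": -1,"tz": 0,"rx": 0,"ry": 0,"rz": 0.01},{"tx": 0,"ty": 0,"tz": 0,"rx": 0,"ry": 0,"rz": 0}]'

```text
time: 3.9
tool_pos: [537.1, -39.0, 28.6]
tcp_rot: [-3.139, -0.003, 1.495]
contact_force: [-2.8, 10.7, 4.0]
grip_width: 0.4
finger_force: 5.2
```

Request:
carry_out --plan '[{"tx": -2,"ty": -2,"tz": 0,"rx": 0,"ry": 0,"rz": 0.05},{"tx": -2,"ty": -2,"tz": 0,"rx": 0,"ry": 0,"rz": 0.05},{"tx": 0,"ty": 0,"tz": 0,"rx": 0,"ry": 0,"rz": 0}]'

```text
time: 4.2
tool_pos: [535.0, -44.1, 28.8]
tcp_rot: [3.14, -0.001, 1.596]
contact_force: [3.0, 5.8, -1.8]
grip_width: 0.2
finger_force: 3.1
```

Request:
carry_out --plan '[{"tx": -1,"ty": -2,"tz": 0,"rx": 0,"ry": 0,"rz": 0.022},{"tx": -1,"ty": -2,"tz": 0,"rx": 0,"ry": 0,"rz": 0.022},{"tx": 0,"ty": 0,"tz": 0,"rx": 0,"ry": 0,"rz": 0}]'

```text
time: 4.5
tool_pos: [533.5, -48.2, 28.9]
tcp_rot: [3.139, -0.001, 1.639]
contact_force: [4.4, 7.8, -2.5]
grip_width: 0.2
finger_force: 3.4
```

Request:
carry_out --plan '[{"tx": 0,"ty": -2,"tz": 0,"rx": 0,"ry": 0,"rz": 0.022},{"tx": 0,"ty": -2,"tz": 0,"rx": 0,"ry": 0,"rz": 0.022},{"tx": 0,"ty": 0,"tz": 0,"rx": 0,"ry": 0,"rz": 0}]'

```text
time: 4.8
tool_pos: [532.6, -51.3, 28.7]
tcp_rot: [3.141, -0.003, 1.683]
contact_force: [1.4, 11.0, 0.2]
grip_width: 0.4
finger_force: 5.2
```

Request:
carry_out --plan '[{"tx": 0,"ty": -2,"tz": 0,"rx": 0,"ry": 0,"rz": 0.022},{"tx": 0,"ty": -2,"tz": 0,"rx": 0,"ry": 0,"rz": 0.022},{"tx": 0,"ty": 0,"tz": 0,"rx": 0,"ry": 0,"rz": 0}]'

```text
time: 5.1
tool_pos: [531.9, -54.9, 28.6]
tcp_rot: [-3.141, -0.003, 1.727]
contact_force: [-0.0, 11.2, 0.4]
grip_width: 0.7
finger_force: 5.7
```

Request:
carry_out --plan '[{"tx": 0,"ty": -2,"tz": 0,"rx": 0,"ry": 0,"rz": 0.022},{"tx": 0,"ty": -1,"tz": 0,"rx": 0,"ry": 0,"rz": 0.011},{"tx": 0,"ty": 0,"tz": 0,"rx": 0,"ry": 0,"rz": 0}]'

```text
time: 5.4
tool_pos: [531.4, -58.2, 28.5]
tcp_rot: [-3.14, -0.003, 1.76]
contact_force: [-1.3, 9.0, 1.0]
grip_width: 0.2
finger_force: 4.7
```

Request:
carry_out --plan '[{"tx": 0,"ty": -2,"tz": 0,"rx": 0,"ry": 0,"rz": 0.02},{"tx": 0,"ty": 0,"tz": 0,"rx": 0,"ry": 0,"rz": 0},{"tx": 0,"ty": 0,"tz": 0,"rx": 0,"ry": 0,"rz": 0}]'

```text
time: 5.7
tool_pos: [531.2, -60.9, 28.4]
tcp_rot: [-3.14, -0.002, 1.78]
contact_force: [-1.9, 4.6, 1.3]
grip_width: 0.5
finger_force: 3.0
```

Request:
carry_out --plan '[{"tx": 0,"ty": -2,"tz": 0,"rx": 0,"ry": 0,"rz": 0.02},{"tx": 0,"ty": 0,"tz": 0,"rx": 0,"ry": 0,"rz": 0},{"tx": 0,"ty": 0,"tz": 0,"rx": 0,"ry": 0,"rz": 0}]'

```text
time: 6.0
tool_pos: [532.9, -64.4, 28.9]
tcp_rot: [3.14, 0.001, 1.799]
contact_force: [0.3, -0.3, 0.4]
grip_width: 0.4
finger_force: 0.0
```

The handle snapped over and the force dropped to zero. I'll back off and look.

Request:
carry_out --plan '[{"tx": -2,"ty": 8,"tz": 0,"rx": 0,"ry": 0,"rz": 0},{"tx": -4,"ty": 15,"tz": 0,"rx": 0,"ry": 0,"rz": 0},{"tx": -4,"ty": 20,"tz": 10,"rx": 0,"ry": 0,"rz": 0},{"tx": -10,"ty": 25,"tz": 30,"rx": 0,"ry": 0,"rz": 0},{"tx": -10,"ty": 30,"tz": 30,"rx": 0,"ry": 0,"rz": 0},{"tx": -10,"ty": 35,"tz": 20,"rx": 0,"ry": 0,"rz": 0},{"tx": -10,"ty": 35,"tz": 0,"rx": 0,"ry": 0,"rz": 0},{"tx": 0,"ty": 0,"tz": 0,"rx": 0,"ry": 0,"rz": 0}]'

```text
time: 6.8
tool_pos: [480.5, 108.2, 119.5]
tcp_rot: [3.141, -0.001, 1.804]
contact_force: [-0.3, 0.1, 0.0]
grip_width: 0.8
finger_force: 0.0
```

```bash
python3 - <<'E'
from h import *
snap('top','t2.png')
o=bot.get_obs();print(o['time'],o['tool_pos'],o['tcp_rot'],o['contact_force'])
im=cv2.imread('pics/t2.png')[110:310,290:430]
cv2.imwrite('pics/c2.png',cv2.resize(im,None,fx=3,fy=3,interpolation=cv2.INTER_CUBIC))
E
```

```text
6.85 [481.19218889 106.44477207 119.10217713] [ 3.14110533e+00 -5.18293363e-05  1.80398193e+00] [-0.93262336  0.04517202 -0.3519178 ]
```

View pics/c2.png

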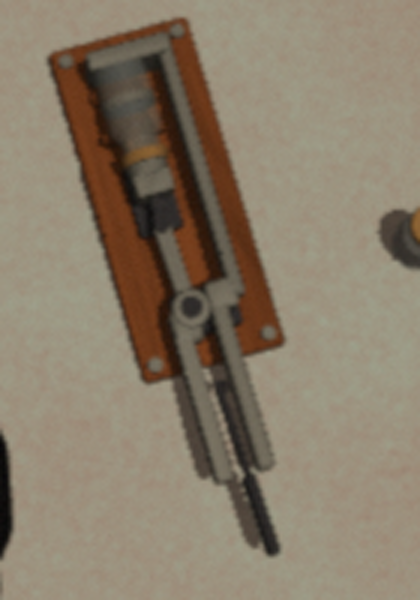

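The pliers are locked: the handle is nearly parallel to the fixed one. The tail runs in the crop from (248,475) to (275,552), which is full-image (373,268) to (382,294).

```bash
python3 - <<'E'
from h import *
for p in [(248,475,59),(275,552,59),(268,467,56),(222,480,56),(190,308,62)]: print(px('t2.png',290+p[0]/3,110+p[1]/3,p[2]).round(1))
E
```

```text
[ 516.7 -103.8   59. ]
[ 467.1 -120.5   59. ]
[ 522.1 -117.1   56. ]
[513.7 -87.2  56. ]
[625.6 -67.   62. ]
```

Request:
carry_out --plan '[{"tx": 0,"ty": -41,"tz": 0,"rx": 0,"ry": 0,"rz": 0},{"tx": 0,"ty": -41,"tz": 0,"rx": 0,"ry": 0,"rz": 0},{"tx": 0,"ty": -41,"tz": 0,"rx": 0,"ry": 0,"rz": 0},{"tx": 0,"ty": -41,"tz": 0,"rx": 0,"ry": 0,"rz": 0},{"tx": 0,"ty": -41,"tz": 0,"rx": 0,"ry": 0,"rz": 0},{"tx": 2,"ty": -42,"tz": 0,"rx": 0,"ry": 0,"rz": 0.04},{"tx": 0,"ty": 0,"tz": 0,"rx": 0,"ry": 0,"rz": 0},{"tx": 0,"ty": 0,"tz": -30,"rx": 0,"ry": 0,"rz": 0},{"tx": 0,"ty": 0,"tz": -30,"rx": 0,"ry": 0,"rz": 0},{"tx": 0,"ty": 0,"tz": -28,"rx": 0,"ry": 0,"rz": 0},{"tx": 0,"ty": 0,"tz": 0,"rx": 0,"ry": 0,"rz": 0},{"tx": 0,"ty": 0,"tz": 0,"rx": 0,"ry": 0,"rz": 0}]'

```text
time: 8.05
tool_pos: [484.1, -142.8, 30.8]
tcp_rot: [-3.141, -0.001, 1.84]
contact_force: [0.0, 0.1, -0.4]
grip_width: 0.8
finger_force: 0.0
```

Request:
carry_out --plan '[{"tx": -1,"ty": 3,"tz": 0,"rx": 0,"ry": 0,"rz": 0},{"tx": -1,"ty": 3,"tz": 0,"rx": 0,"ry": 0,"rz": 0},{"tx": -1,"ty": 3,"tz": 0,"rx": 0,"ry": 0,"rz": 0},{"tx": -1,"ty": 3,"tz": 0,"rx": 0,"ry": 0,"rz": 0},{"tx": 0,"ty": 3,"tz": 0,"rx": 0,"ry": 0,"rz": 0},{"tx": 0,"ty": 3,"tz": 0,"rx": 0,"ry": 0,"rz": 0},{"tx": 0,"ty": 0,"tz": 0,"rx": 0,"ry": 0,"rz": 0}]'

```text
time: 8.75
tool_pos: [480.4, -124.9, 30.8]
tcp_rot: [3.141, 0.0, 1.84]
contact_force: [-1.0, -2.7, 1.2]
grip_width: 0.5
finger_force: 1.0
```

Request:
carry_out --plan '[{"tx": 0,"ty": 2,"tz": 0,"rx": 0,"ry": 0,"rz": 0},{"tx": 0,"ty": 2,"tz": 0,"rx": 0,"ry": 0,"rz": 0},{"tx": 0,"ty": 2,"tz": 0,"rx": 0,"ry": 0,"rz": 0},{"tx": 0,"ty": 0,"tz": 0,"rx": 0,"ry": 0,"rz": 0}]'

```text
time: 9.15
tool_pos: [480.1, -119.0, 30.7]
tcp_rot: [-3.141, 0.0, 1.84]
contact_force: [-1.3, -3.8, -0.2]
grip_width: 0.3
finger_force: 1.8
```

Request:
carry_out --plan '[{"tx": 0,"ty": 2,"tz": 0,"rx": 0,"ry": 0,"rz": 0},{"tx": 0,"ty": 2,"tz": 0,"rx": 0,"ry": 0,"rz": 0},{"tx": 0,"ty": 2,"tz": 0,"rx": 0,"ry": 0,"rz": 0},{"tx": 0,"ty": 0,"tz": 0,"rx": 0,"ry": 0,"rz": 0}]'

```text
time: 9.55
tool_pos: [479.9, -112.9, 30.6]
tcp_rot: [-3.141, -0.0, 1.84]
contact_force: [-2.0, -3.7, -0.0]
grip_width: 0.2
finger_force: 1.8
```

Request:
carry_out --plan '[{"tx": 0,"ty": 2,"tz": 0,"rx": 0,"ry": 0,"rz": 0},{"tx": 0,"ty": 2,"tz": 0,"rx": 0,"ry": 0,"rz": 0},{"tx": 0,"ty": 2,"tz": 0,"rx": 0,"ry": 0,"rz": 0},{"tx": 0,"ty": 0,"tz": 0,"rx": 0,"ry": 0,"rz": 0}]'

```text
time: 9.95
tool_pos: [480.6, -106.5, 30.8]
tcp_rot: [3.141, -0.0, 1.84]
contact_force: [-0.2, 0.0, -0.6]
grip_width: 0.3
finger_force: 0.0
```

Request:
carry_out --plan '[{"tx": 0,"ty": 2,"tz": 0,"rx": 0,"ry": 0,"rz": 0},{"tx": 0,"ty": 2,"tz": 0,"rx": 0,"ry": 0,"rz": 0},{"tx": 0,"ty": 0,"tz": 0,"rx": 0,"ry": 0,"rz": 0}]'

```text
time: 10.25
tool_pos: [480.4, -102.7, 30.7]
tcp_rot: [3.141, -0.0, 1.84]
contact_force: [0.2, 0.6, 0.7]
grip_width: 0.5
finger_force: 0.0
```

It tripped. I'll retreat inwards and up, then check.

Request:
carry_out --plan '[{"tx": 0,"ty": -20,"tz": 0,"rx": 0,"ry": 0,"rz": 0},{"tx": 0,"ty": -25,"tz": 0,"rx": 0,"ry": 0,"rz": 0},{"tx": 0,"ty": -20,"tz": 30,"rx": 0,"ry": 0,"rz": 0},{"tx": 0,"ty": -20,"tz": 40,"rx": 0,"ry": 0,"rz": 0},{"tx": -10,"ty": -15,"tz": 30,"rx": 0,"ry": 0,"rz": 0},{"tx": -20,"ty": -20,"tz": 30,"rx": 0,"ry": 0,"rz": 0},{"tx": -20,"ty": -20,"tz": 0,"rx": 0,"ry": 0,"rz": 0},{"tx": 0,"ty": 0,"tz": 0,"rx": 0,"ry": 0,"rz": 0},{"tx": 0,"ty": 0,"tz": 0,"rx": 0,"ry": 0,"rz": 0},{"tx": 0,"ty": 0,"tz": 0,"rx": 0,"ry": 0,"rz": 0}]'

```text
time: 11.25
tool_pos: [430.6, -242.4, 160.3]
tcp_rot: [-3.141, -0.001, 1.84]
contact_force: [0.5, 0.4, -0.5]
grip_width: 0.4
finger_force: 0.0
```

```bash
python3 - <<'E'
from h import *
snap('top','t3.png')
f=lambda n:cv2.resize(cv2.imread(n)[110:310,290:400],None,fx=3,fy=3,interpolation=cv2.INTER_CUBIC)
cv2.imwrite('pics/c3.png',np.hstack([f('pics/top0.png'),f('pics/t3.png')]))
E
```

```text
(no output)
```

View pics/c3.png

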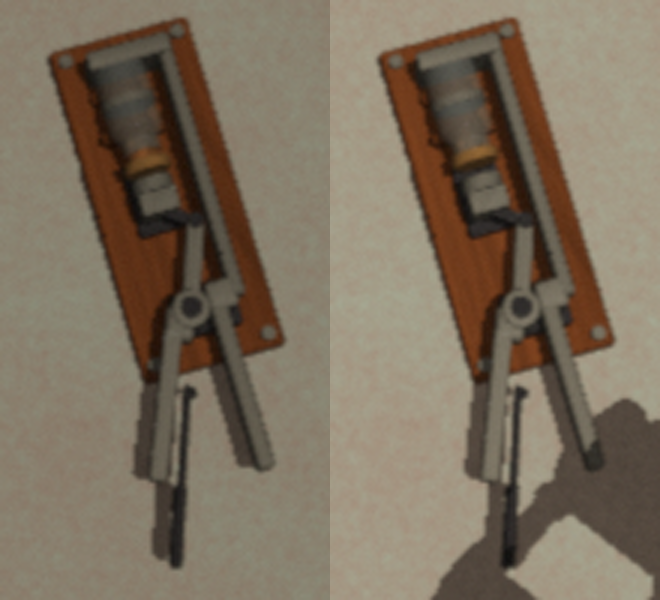

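The right half shows the handle fully open again, with its end at (490,477) in the composite. The lever is at rest and the stopper head, at (472,157), sits deeper in the jar than before. I'll hand the job in.

```bash
python3 -c "
from plant import bot
print(bot.close_job())"
```

```text
the job is handed in; nothing more can be done
None
```

I pressed the stopper in, the pliers snapped over and locked on their own, and pulling the release lever sprang the handle fully open with the stopper still in; I have handed the job in, but no verdict came back.

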